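# Tighten the specimen clamp with its removable crank

## Robot

A 7-joint arm with a two-finger parallel gripper is mounted at the origin on the work surface. World frame = base frame: x ahead of the robot, y to its left, z up, the work surface at z = 0. Lengths are in mm, angles in rad, forces in N, time in s.
With the tool pointing down it reaches from about 400 to 850 mm from the base axis. Payload 4.5 kg.
Tool frame: the origin (TCP) lies at the very end of the fingers, on their centre line; the grasp point (between the pads) lies 19 mm behind it; z points along the fingers, y is the line along which they close (so a half turn about z gives the same grasp; the last joint's range is limited). The gripper opens to 88 mm and grips with 3 to 60 N. Pads are 18 mm wide; open, the fingers measure 123 mm over their backs; the gripper's body (75 mm by 187 mm) begins 45 mm behind the grasp point.
Start: joints at [1.321, 0.689, -0.195, 1.565, 0.157, 0.902, -0.215], TCP at [175.032, -600.014, 238.743] pointing down, gripper open.
Joint ranges: [-3.01, 3.01], [-0.46, 2.08], [-1.47, 1.51], [0.13, 2.56], [-1, 4.14], [0.04, 2.09], [-2.66, 2.66]. Speed limits (rad/s): [2.57, 2.57, 3.14, 3.14, 3.14, 3.14, 3.14].

## Interface

Orientations are given as a rotation vector (axis times angle).
In Python, from plant import state, get_image, camera_params, hand_in gives the robot as it stands.
- The arm moves only by the shell command python3 -m pendant 'ROWS' [OPENING]. ROWS is JSON, a list of rows, each a list of 6 numbers: the shift along the tool's x, y, z in cm, then the turn, a rotation vector about the tool's x, y, z in rad. In form: [[dx, dy, dz, rx, ry, rz], ...]. A call has 1 to 12 rows; each row is the pose to reach, as a shift and turn from the pose commanded when the call began, along the tool's axes at that moment; what a row does not reach only later rows make up. A row lasts 1/8 s, in which the tool goes at most 62.5 mm and 10.7 degrees, less where a joint would pass 70% of its speed; a pose out of reach is approached as far as the arm can. A call with a gripper value outside its range is refused whole. OPENING is the finger opening in cm, from 0 to 8.81, set as the call begins (- or left out, the last holds). The fingers move at their own pace and stop on an object; the grip force is fixed at half the most. Time passes only in rows, so rows that repeat a pose let the fingers close. It gives the time, the measured TCP pose, the force, the opening and the grip force at its end, in the units of the state.
- state(): the state, without advancing time (a new reading comes with each control period).
- get_image(name): name is "side" or "top" or "wrist"; returns the picture (420x560x3 uint8, red, green, blue); there is no depth.
- camera_params(name): a dict with "intrinsics" (3x3 intrinsics, pixels), "k1" (the pictures are not rectified: a ray, as slopes to the right and down, at radius r is drawn at 1 + k1 r^2 times it, then the intrinsics apply), "world_from_camera" (4x4, takes a point from camera to world coordinates). Camera axes: x right, y down, z forward; pixel columns grow to the right and rows downward; lengths in mm; the calibration is good to about 2 mm. A picture is of the moment at which its call begins: read the wrist's pose just before it. camera_params takes no time and is no camera call; for the wrist camera it gives the pose at the moment of the call.
- hand_in(): hands the job in; it is judged then, once.
The state is a dict: "time": time; "q": joint angles; "qd": joint speeds; "effort": joint torques, N m; "ee_pos": TCP position; "orientation": TCP orientation; "force": force on the tool from outside, world axes, zero at the start; "torque": the same for the moment, N m; "finger_gap": finger opening in mm; "grasp_force": force on a finger pad.
Only numpy, scipy, OpenCV 4.12 (cv2) and the standard library are available. Lean on these libraries where they do the work, as an engineer would, in place of code of your own. Each camera call takes 0.05 s, during which the arm holds its last target. There are 200 camera calls.

## Task

Fit the removable crank fully home on the square shaft of the specimen clamp, and turn it clockwise (seen from above) by its handle until the jaw has shut on the white plate and the screw comes up firmly tight, but do not overtighten it. Then lift the crank off without loosening the clamp and lay it flat on the green mat, hub and handle both on the mat. Leave everything else on the bench where it is.

Things in the scene. Friction and masses are not known exactly. Their poses are not given: they have to be found in the camera images.
- crank: Removable crank, 0.35 kg, lying flat on the mat. Square steel hub 38 x 38 mm, 48 mm tall, square socket below (19.6 mm wide, 36 mm deep). From the hub's foot a flat arm (22 mm wide, top 10 mm above the underside) runs along +x to 93 mm. Origin: centre of the hub's underside; z up; hub faces square to x and y. Centre of mass about 13 mm from the hub axis towards the handle.
- crank_handle (a point): Middle of the crank's upright red handle, a round grip 22 mm in diameter that spins freely on its pin, 80 mm from the hub axis along the crank's +x. This point is 36 mm above the crank's underside; the grip reaches from 12 to 55 mm. Axes as the crank.
- clamp: Cream specimen clamp fixed to the bench. Origin: on the bench, below the shaft's axis; +x runs from the shaft to the jaw. Gearbox 85 x 80 mm, 55 mm tall, with a round steel boss (48 mm wide, top at 64 mm) from which the upright square shaft stands. Blue jaw, white plate and block lie 70 to 140 mm from the axis, up to 61 mm tall, so a seated crank's arm passes over them.
- shaft_foot (a point): On the shaft's axis, on the boss's flat top, 64 mm above the bench: a fully seated crank's underside rests here. The square shaft is 18 mm wide. Axes: the clamp's, NOT the shaft's. The flats stand at any angle: feel or look for the angle at which the socket drops on. It fits at any quarter turn, with 0.8 mm play a side and about 0.08 rad in angle either way.
- shaft_tip (a point): Top of the square shaft, 32 mm above its foot, on the axis. The top 6 mm taper from 18 to 10 mm square, so a socket at a wrong angle rides 3 to 6 mm down the tip and stops; off centre, it is pushed sideways towards the true axis. The shaft does not turn when the socket is rubbed or pressed lightly on it (5 N). Axes: the clamp's.
- jaw_face (a point): Top middle of the front face of the blue jaw (66 mm wide). Clockwise turning slides it along the clamp's +x by 1.5 mm per radian, towards the white specimen plate whose near face is at x = 111 mm in the clamp's frame; this point reads x = 111 mm when shut. 2 to 4.5 rad remain at the start, differing from run to run. Axes as the clamp.
- windup (a joint): Elastic twist of the sprung shaft (rad): its torque / 4 N m per rad, positive when tightening. Free turning: about 1.5 N at the handle. With the jaw on the plate the screw stops and force at the handle grows 0.6 N per mm. Tight: over 0.11 rad (5.6 N), held a moment; 10 N is right. Over 0.33 rad (16 N): overtightened, spoilt. Let go, it springs back; the screw stays unless turned back.
- mat: Green parking mat fixed on the bench, 220 x 150 mm (long side along its x), 4 mm thick. Origin: centre of its underside. Clamp and mat stand on opposite sides, either way round.
- holder: Bystander, leave where it is: brass specimen holder, a stepped round 38 mm wide and 28 mm tall, between the clamp and the mat. Origin: centre of its underside.
- weight: Bystander, leave where it is: steel cylinder weight, 64 mm wide, 45 mm tall, nearest the robot. Origin: centre of its underside.
- spanner: Bystander, leave where it is: steel spanner lying at the back. Origin: middle of its length, underside.
- screwdriver: Bystander, leave where it is: screwdriver lying at the back. Origin: middle of its length, underside.
- jar: Bystander, leave where it is: amber jar with white lid, 60 mm wide, 75 mm tall, on the left. Origin: centre of its underside.
- gauge_block: Bystander, leave where it is: brass block 50 x 30 x 30 mm, on the right. Origin: centre of its underside.
- cup: Bystander, leave where it is: white cup, 70 mm wide, 80 mm tall, at the back left. Origin: centre of its underside.
Mind the look-alikes: they are no part of the job. Leave any purple look-alike of the crank alone.

How it is judged:
By the outcome, as a careful person would: the job done as asked, in the order asked, and still so for the second after the job is handed in, with the robot touching nothing.
It also fails if it takes over 72 s, if anything falls off the work surface, if the arm or the gripper's body presses on something with over 40 N, if the wrist force passes 120 N, or if a joint passes its speed limit or range.

## Working session

There is one attempt and no reset: what is moved stays moved. The work goes in short steps, Python scripts to look and compute and a shell command to move; the robot and the scene stay as the last step left them, time stands still between calls to the robot, and variables do not carry over. Pictures are saved under pics/ and viewed, at most 10 in all, crops included, and the job is handed in when it is done.

```bash
ls; mkdir -p pics; python3 - <<'E'
from plant import *
import cv2,numpy as np
s=state();print(s)
ims=[]
for n in ["top","side"]:
    im=get_image(n);cv2.imwrite(f"pics/{n}0.png",im[:,:,::-1]);
    p=camera_params(n);print(n,p)
E
```

```text
pics
{'time': 0.0, 'q': array([ 1.32080391,  0.68997795, -0.19454273,  1.56633103,  0.1572796 ,
        0.90250771, -0.21509708]), 'qd': array([ 0.00029144,  0.00027254,  0.00118846,  0.00074136,  0.00085302,
        0.0003695 , -0.00029451]), 'effort': array([-4.29411557e-04, -5.27569878e+01, -1.26679882e+00, -1.53431332e+01,
       -5.24892204e-02,  6.53752650e-03,  1.67484968e-04]), 'ee_pos': array([ 174.79406324, -599.40242726,  237.91799073]), 'orientation': array([-3.10821773e+00, -4.44179489e-01,  5.62780396e-04]), 'force': array([-0.2126844 ,  0.25258771,  0.3596919 ]), 'torque': array([0.03958095, 0.01253853, 0.0382756 ]), 'grasp_force': 0.0, 'finger_gap': 88.18020690216296}
top {'intrinsics': array([[485.35428442,   0.        , 278.66422053],
       [  0.        , 485.35428442, 211.77804465],
       [  0.        ,   0.        ,   1.        ]]), 'k1': 0.05296512025307945, 'world_from_camera': array([[-1.75586262e-02, -9.86629327e-01,  1.62031681e-01,
         3.36286052e+02],
       [-9.99609482e-01,  2.08459013e-02,  1.86099923e-02,
        -2.71827624e+01],
       [-2.17388606e-02, -1.61641639e-01, -9.86610056e-01,
         1.28045876e+03],
       [ 0.00000000e+00,  0.00000000e+00,  0.00000000e+00,
         1.00000000e+00]])}
side {'intrinsics': array([[493.31450454,   0.        , 281.88478367],
       [  0.        , 493.31450454, 201.81760218],
       [  0.        ,   0.        ,   1.        ]]), 'k1': 0.002667819548274575, 'world_from_camera': array([[-9.96546051e-01, -5.62739641e-02,  6.10672562e-02,
         4.43822422e+02],
       [-8.28623023e-02,  6.25507357e-01, -7.75805636e-01,
         1.10582270e+03],
       [ 5.45964047e-03, -7.78186216e-01, -6.28009876e-01,
         9.98924324e+02],
       [ 0.00000000e+00,  0.00000000e+00,  0.00000000e+00,
         1.00000000e+00]])}
```

View pics/top0.png

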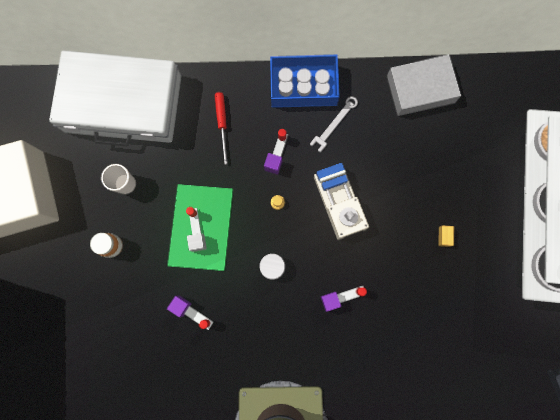

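View pics/side0.png

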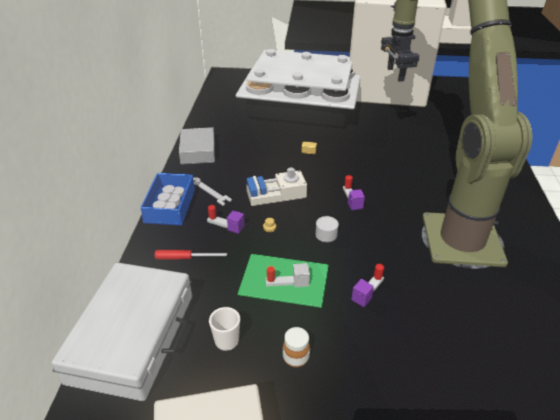

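The top view shows the grey-hubbed crank on the green mat: hub at about (195,241), red handle at (191,212). The clamp's boss and shaft are at about (349,216), with the blue jaw at (332,177). There are four crank-like objects. Those at (273,162), (178,306) and (331,301) have purple hubs and are decoys. The one on the mat with the steel hub fits the description. I'll check it in a crop while measuring.

```bash
cat > h.py <<'E'
import numpy as np,cv2
from plant import *
from scipy.spatial.transform import Rotation as R
def ray(p,uv):
    K=p["intrinsics"];d=np.array([p["k1"],0,0,0,0.])
    n=cv2.undistortPoints(np.array(uv,float).reshape(-1,1,2),K,d,criteria=None) if False else cv2.undistortPointsIter(np.array(uv,float).reshape(-1,1,2),K,d,np.eye(3),np.eye(3),(3,50,1e-9))
    n=n.reshape(-1,2);T=p["world_from_camera"]
    return T[:3,3],np.c_[n,np.ones(len(n))]@T[:3,:3].T
def onz(p,uv,z):
    o,d=ray(p,uv);return o+d*((z-o[2])/d[:,2])[:,None]
def proj(p,X):
    T=np.linalg.inv(p["world_from_camera"]);c=np.atleast_2d(X)@T[:3,:3].T+T[:3,3]
    return cv2.projectPoints(c,np.zeros(3),np.zeros(3),p["intrinsics"],np.array([p["k1"],0,0,0,0.]))[0].reshape(-1,2)
def blobs(m,amin=20):
    n,l,st,c=cv2.connectedComponentsWithStats(m.astype(np.uint8));return [(st[i],c[i],l==i) for i in range(1,n) if st[i][4]>=amin]
def totool(X,yaw=None):
    "X world mm of wanted TCP -> tool-axes shift in cm"
    s=state();r=R.from_rotvec(s["orientation"]);return r.inv().apply(np.asarray(X)-s["ee_pos"])/10
E
python3 - <<'E'
from h import *
im=cv2.imread("pics/top0.png");p=camera_params("top")
hsv=cv2.cvtColor(im,cv2.COLOR_BGR2HSV);H,S,V=cv2.split(hsv)
for n,m in [("green",(H>45)&(H<80)&(S>120)&(V>60)),("red",((H<8)|(H>172))&(S>150)&(V>90)),("blue",(H>100)&(H<120)&(S>130)&(V>60)),("purple",(H>125)&(H<155)&(S>100)&(V>50))]:
    for st,c,_ in blobs(m): print(n,st,c,onz(p,[c],{"green":4,"red":59}.get(n,50))[0].round(1))
g=((H>45)&(H<80)&(S>120)&(V>60)).astype(np.uint8)
c=max(cv2.findContours(g,0,2)[0],key=cv2.contourArea)
print("mat",onz(p,[cv2.minAreaRect(c)[0]],4),onz(p,cv2.boxPoints(cv2.minAreaRect(c)),4).round(0))
a=cv2.resize(im[195:260,165:240],None,fx=5,fy=5,interpolation=2);b=cv2.resize(im[155:245,305:380],None,fx=5,fy=5,interpolation=2)
o=np.zeros((450,760,3),np.uint8);o[:325,:375]=a;o[:,385:]=b;cv2.imwrite("pics/crop1.png",o)
print(camera_params("wrist")["world_from_camera"],R.from_rotvec(state()["orientation"]).as_matrix().round(3))
E
```

```text
green [ 167  184   66   87 4154] [201.01733269 226.72436206] [510. 204.   4.]
red [215  92  11  37 320] [219.984375 109.915625] [812.7 146.   59. ]
red [278 129   9  12  83] [281.69879518 134.02409639] [742.8 -15.7  59. ]
red [186 207  11  10  68] [190.83823529 211.61764706] [542.  220.4  59. ]
red [357 288  10   8  68] [361.60294118 291.32352941] [ 333.7 -205.3   59. ]
red [199 320  11   9  73] [203.80821918 323.89041096] [261.8 184.6  59. ]
blue [ 270   55   70   53 2360] [304.65720339  80.41016949] [892.8 -79.7  50. ]
blue [317 163  28  15 202] [330.02970297 169.96534653] [ 645.6 -139.3   50. ]
blue [322 175  25  15 180] [334.28333333 181.77222222] [ 614.  -149.2   50. ]
purple [264 153  18  21 283] [272.45936396 163.15194346] [667.4  10.   50. ]
purple [321 291  21  21 286] [330.47902098 301.33566434] [ 310.4 -128.7   50. ]
purple [167 296  24  21 322] [178.07142857 305.77018634] [306.4 250.8  50. ]
mat [[509.25221879 207.01175197   4.        ]] [[408. 293.   4.]
 [633. 274.   4.]
 [613. 119.   4.]
 [390. 142.   4.]]
[[ 2.79781236e-01 -9.14634512e-01 -2.91832435e-01  2.50814283e+02]
 [-9.60063247e-01 -2.66862225e-01 -8.40423386e-02 -5.77918244e+02]
 [-1.01102961e-03  3.03691064e-01 -9.52770022e-01  3.83900196e+02]
 [ 0.00000000e+00  0.00000000e+00  0.00000000e+00  1.00000000e+00]] [[ 0.96   0.28  -0.001]
 [ 0.28  -0.96   0.002]
 [-0.    -0.002 -1.   ]]
```

View pics/crop1.png

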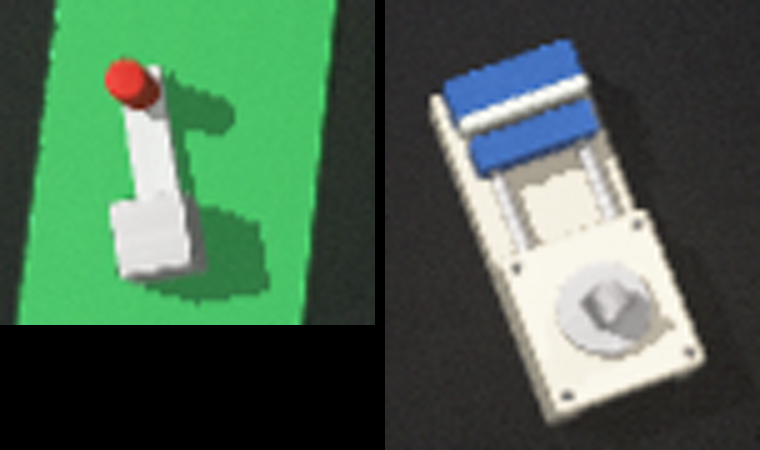

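The crop confirms it: steel hub at about (195,243) with the red handle at (191,212) on the mat. The clamp's square shaft is at about (349,215). I'll measure both and go to look above the clamp first.

```bash
python3 - <<'E'
from h import *
p=camera_params("top")
print(onz(p,[[195.3,243]],52),onz(p,[[348.7,215]],80))
X=onz(p,[[348.7,215]],80)[0];X[2]=240
print(totool(X))
E
```

```text
[[462.0512085  209.46094221  52.        ]] [[ 521.60843861 -179.03675169   80.        ]]
[ 45.06670288 -30.64804627  -0.15512721]
```

```bash
python3 -m pendant '[[45,-30.6,-1,0,0,0],[45,-30.6,-1,0,0,0],[45,-30.6,-1,0,0,0],[45,-30.6,-1,0,0,0],[45,-30.6,-1,0,0,0],[45,-30.6,-1,0,0,0],[45,-30.6,-1,0,0,0],[45,-30.6,-1,0,0,0],[45,-30.6,-1,0,0,0],[45,-30.6,-1,0,0,0],[45,-30.6,-1,0,0,0],[45,-30.6,-1,0,0,0]]'
python3 - <<'E'
from h import *
s=state();p=camera_params("wrist");im=get_image("wrist")[:,:,::-1];cv2.imwrite("pics/w1.png",im);import pickle;pickle.dump(p,open("w1.pkl","wb"));print(s["ee_pos"],s["orientation"],s["q"],p)
E
```

```text
time: 1.6
ee_pos: [520.1, -182.0, 248.6]
orientation: [3.11, 0.44, -0.002]
force: [0.5, 0.5, 0.2]
finger_gap: 88.3
grasp_force: 0.0
[ 520.0867744  -182.04015575  248.55837346] [ 3.10995171e+00  4.39598159e-01 -2.09996825e-03] [ 0.34103374  0.57730552 -0.14450987  1.78041736  0.11217947  0.79280304
 -1.14924024] {'intrinsics': array([[309.75534495,   0.        , 275.20052097],
       [  0.        , 309.75534495, 207.6855205 ],
       [  0.        ,   0.        ,   1.        ]]), 'k1': -0.030731970886234423, 'world_from_camera': array([[ 2.76843595e-01, -9.15250838e-01, -2.92700405e-01,
         5.96270568e+02],
       [-9.60914321e-01, -2.63327093e-01, -8.54547224e-02,
        -1.60369687e+02],
       [ 1.13655936e-03,  3.04917604e-01, -9.52378057e-01,
         3.94346276e+02],
       [ 0.00000000e+00,  0.00000000e+00,  0.00000000e+00,
         1.00000000e+00]])}
```

View pics/w1.png

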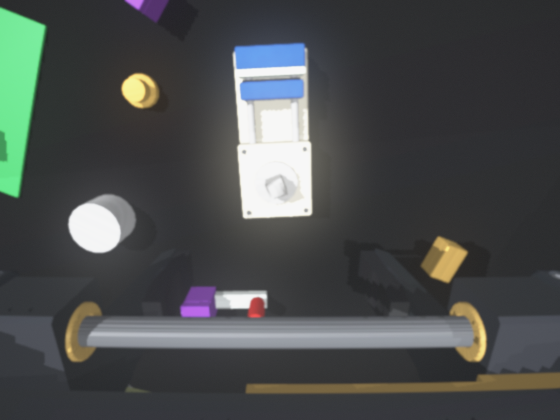

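The wrist view shows the clamp: boss and shaft at about (276,187), gearbox between (240,143) and (311,217), blue jaw at (271,90). I'll drop closer to read the flats.

```bash
python3 - <<'E'
from h import *;import pickle
p=pickle.load(open("w1.pkl","rb"))
print(onz(p,[[276,190],[276,183]],80),onz(p,[[303,81],[241,82]],61))
X=onz(p,[[276,186]],90)[0]
r=R.from_rotvec(state()["orientation"])
X=X-25*r.as_matrix()[:,0];X[2]=130
print(totool(X))
E
```

```text
[[ 518.56642246 -183.99911682   80.        ]
 [ 525.77475475 -181.91630134   80.        ]] [[ 629.88038007 -180.12888274   61.        ]
 [ 611.74308462 -120.54292177   61.        ]]
[-2.02892564  0.14242549 11.86425408]
```

```bash
python3 -m pendant '[[-2,0,6,0,0,0],[-2,0,11.8,0,0,0],[-2,0,11.8,0,0,0],[-2,0,11.8,0,0,0]]'
python3 - <<'E'
from h import *
s=state();p=camera_params("wrist");im=get_image("wrist")[:,:,::-1];cv2.imwrite("pics/w2.png",im);import pickle;pickle.dump(p,open("w2.pkl","wb"));print(s["ee_pos"],s["orientation"])
u=proj(p,[[522,-183,80]])[0];print(u);x,y=(u-60).astype(int);print(x,y);x=max(x,0);y=max(y,0)
c=cv2.resize(im[y:y+120,x:x+120],None,fx=5,fy=5,interpolation=2);cv2.imwrite("pics/w2c.png",c)
E
```

```text
time: 2.15
ee_pos: [503.3, -186.6, 132.4]
orientation: [3.109, 0.443, 0.004]
force: [-0.4, -1.3, -0.1]
finger_gap: 87.9
grasp_force: 0.0
[ 503.25202867 -186.61079245  132.38247699] [3.10902791 0.4427509  0.00376734]
[277.02517482 203.29496539]
217 143
```

View pics/w2c.png

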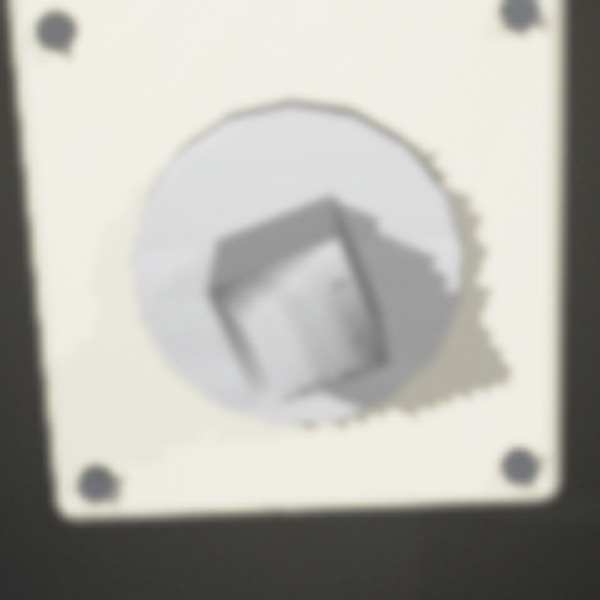

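The close view shows the boss circle centred at crop (298,264). The shaft's base edge runs (220,240)–(335,198) at z=64 and its shoulder corners are at about (212,292), (262,392) and (385,362). I'll cast rays for the axis and flat angle.

```bash
python3 - <<'E'
from h import *;import pickle
p=pickle.load(open("w2.pkl","rb"))
f=lambda L:np.array(L,float)/5+[217,143]-0.4
print("axis boss",onz(p,f([[298,264]]),64))
b=onz(p,f([[220,240],[335,198]]),64);d=b[1]-b[0];print("base",np.linalg.norm(d),np.degrees(np.arctan2(d[1],d[0])))
for z in (90,):
  s=onz(p,f([[212,292],[262,395],[387,362]]),z);print(s)
  for i,j in((0,1),(1,2),(0,2)):
    d=s[j]-s[i];print(i,j,np.linalg.norm(d),np.degrees(np.arctan2(d[1],d[0]))%90)
  print("ctr",(s[0]+s[2])/2)
q=onz(p,f([[56,30],[520,13],[520,467],[97,485]]),55);print(q,q.mean(0));
for i in range(4):
  d=q[(i+1)%4]-q[i];print(np.linalg.norm(d),np.degrees(np.arctan2(d[1],d[0])))
X=np.array([462,209.5,200]);print("to crank",totool(X))
E
```

```text
axis boss [[ 522.92777585 -182.24173242   64.        ]]
base 17.475418501192102 -53.29940720252341
[[ 523.14292877 -170.68224695   90.        ]
 [ 511.54297707 -180.56342769   90.        ]
 [ 520.3581715  -194.77304514   90.        ]]
0 1 15.237998958036782 40.425335700973534
1 2 16.72186834418944 31.814147843128943
0 2 24.251215029590668 83.40620339928567
ctr [ 521.75055014 -182.72764604   90.        ]
[[ 544.22869719 -140.05633414   55.        ]
 [ 564.9891049  -202.99794385   55.        ]
 [ 498.73259698 -225.42476902   55.        ]
 [ 477.4369172  -162.78213748   55.        ]] [ 521.34682907 -182.81529612   55.        ]
66.27700025098369 -71.74558507005361
69.94917675461797 -161.29981804304828
66.16347378228689 108.77572530991502
70.55213683366529 18.790795197112693
to crank [  7.07314249 -39.18914057  -6.76510595]
```

```bash
python3 -m pendant '[[1,-5,-4,0,0,0],[7,-39.2,-5,0,0,0.15],[7,-39.2,-5,0,0,0.15],[7,-39.2,-5,0,0,0.15],[7,-39.2,-5,0,0,0.15],[7,-39.2,-5,0,0,0.15],[7,-39.2,-5,0,0,0.15],[7,-39.2,-5,0,0,0.15],[7,-39.2,-5,0,0,0.15],[7,-39.2,-5,0,0,0.15]]'
python3 - <<'E'
from h import *
s=state();p=camera_params("wrist");im=get_image("wrist")[:,:,::-1];cv2.imwrite("pics/w3.png",im);import pickle;pickle.dump(p,open("w3.pkl","wb"));print(s["ee_pos"],s["orientation"],s["q"])
u=proj(p,[[490,212,40]])[0];x,y=(u-[70,60]).astype(int);print(x,y);x=max(x,0);y=max(y,0)
c=cv2.resize(im[y:y+120,x:x+140],None,fx=5,fy=5,interpolation=2);cv2.imwrite("pics/w3c.png",c)
E
```

```text
time: 3.45
ee_pos: [460.3, 208.4, 181.5]
orientation: [3.135, 0.206, 0.002]
force: [0.2, -0.5, -0.6]
finger_gap: 87.7
grasp_force: 0.0
[460.297037   208.44785997 181.53868618] [3.13458422e+00 2.05568286e-01 1.98065704e-03] [-0.53700539  0.62256091  0.03194848  1.9896214  -0.03535427  0.52890456
 -1.92036215]
204 104
```

View pics/w3c.png

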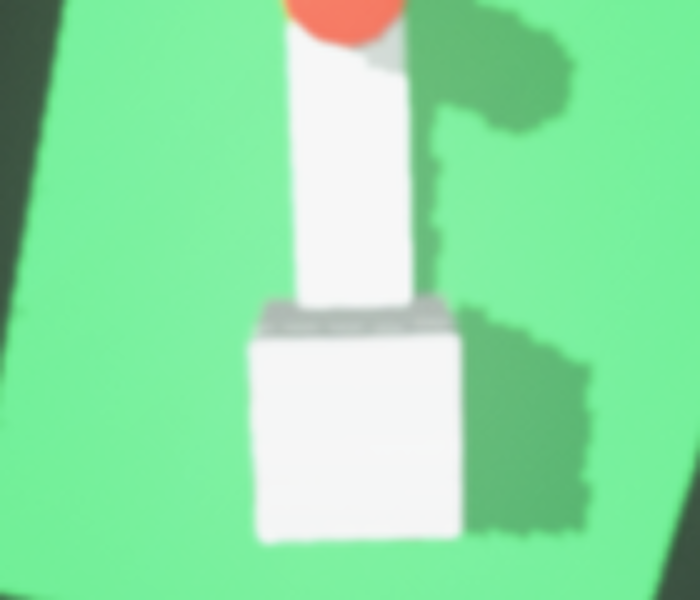

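The close view shows the hub's top face with corners at crop (250,342), (461,335), (462,537) and (258,542). The arm runs up to the red handle, and tool and crank are almost aligned.

```bash
python3 - <<'E'
from h import *;import pickle
p=pickle.load(open("w3.pkl","rb"))
f=lambda L:np.array(L,float)/5+[204,104]-0.4
q=onz(p,f([[250,342],[461,335],[462,537],[258,542]]),52);c=q.mean(0);print(c)
for i in range(4):
  d=q[(i+1)%4]-q[i];print(np.linalg.norm(d),(np.degrees(np.arctan2(d[1],d[0]))+45)%90-45)
a=onz(p,f([[293,45],[297,305],[406,75],[413,305]]),14);
for i in (0,2):
  d=a[i]-a[i+1];print("arm",np.linalg.norm(d),np.degrees(np.arctan2(d[1],d[0])))
m=(a[0]+a[2]-a[1]-a[3])
x=R.from_rotvec(state()["orientation"]).as_matrix()[:,0];print("tool yaw",np.degrees(np.arctan2(x[1],x[0])))
X=c.copy();X[2]=16;print(totool(X))
E
```

```text
[467.07633663 208.85164905  52.        ]
38.009637440514524 9.398069169259415
38.269193296800616 8.903555994784995
38.24190119501881 8.948456477219509
37.971828294670466 8.550972017437843
arm 50.792460107176 7.707178007893745
arm 45.20426685314608 9.803310717791579
tool yaw 7.504344666128185
[ 0.67774624  0.0452455  16.52825338]
```

```bash
python3 -m pendant '[[0.7,0.05,6,0,0,-0.025],[0.7,0.05,12,0,0,-0.025],[0.7,0.05,16.3,0,0,-0.025],[0.7,0.05,16.3,0,0,-0.025],[0.7,0.05,16.3,0,0,-0.025]]' && python3 -m pendant '[[0,0,0,0,0,0],[0,0,0,0,0,0],[0,0,0,0,0,0],[0,0,0,0,0,0],[0,0,0,0,0,0],[0,0,0,0,0,0]]' 3
```

```text
time: 4.12
ee_pos: [467.5, 210.2, 19.0]
orientation: [-3.132, -0.247, -0.002]
force: [1.3, -1.0, 0.2]
finger_gap: 88.2
grasp_force: 0.0
time: 4.88
ee_pos: [466.5, 210.2, 17.7]
orientation: [3.131, 0.249, -0.0]
force: [0.1, -1.3, 1.0]
finger_gap: 37.9
grasp_force: 30.0
```

```bash
python3 -m pendant '[[0,0,-5,0,0,0],[0,0,-11,0,0,0],[0,0,-13,0,0,0],[0,0,-13,0,0,0]]' && python3 - <<'E'
from h import *
s=state();print(s["grasp_force"],s["finger_gap"],s["force"],totool([522.0,-182.7,119]))
E
```

```text
time: 5.38
ee_pos: [467.1, 210.9, 148.7]
orientation: [-3.131, -0.249, -0.004]
force: [0.7, 0.5, -2.9]
finger_gap: 37.6
grasp_force: 30.0
29.980647610500455 37.636590200996075 [ 0.71762385  0.54796374 -2.87175327] [-0.81215113 39.731608    2.93366448]
```

```bash
python3 -m pendant '[[-0.8,39.7,0,0,0,-0.496],[-0.8,39.7,0,0,0,-0.496],[-0.8,39.7,0,0,0,-0.496],[-0.8,39.7,0,0,0,-0.496],[-0.8,39.7,0,0,0,-0.496],[-0.8,39.7,0,0,0,-0.496],[-0.8,39.7,0,0,0,-0.496],[-0.8,39.7,0,0,0,-0.496],[-0.8,39.7,2.8,0,0,-0.496],[-0.8,39.7,2.8,0,0,-0.496],[-0.8,39.7,2.8,0,0,-0.496]]' && python3 - <<'E'
from h import *
s=state();r=R.from_rotvec(s["orientation"]).as_matrix();print(r.round(3),np.degrees(np.arctan2(r[1,0],r[0,0])),s["grasp_force"],s["force"],s["torque"],totool([522.0,-182.7,119]))
E
```

```text
time: 6.75
ee_pos: [521.4, -181.3, 119.7]
orientation: [-2.973, -1.013, 0.001]
force: [1.0, 0.7, -2.7]
finger_gap: 37.7
grasp_force: 30.0
[[ 0.792  0.611 -0.001]
 [ 0.611 -0.792  0.001]
 [-0.    -0.001 -1.   ]] 37.63288196629749 29.980572341009974 [ 0.9800307   0.65364098 -2.71105704] [-0.03322572  0.01165583 -0.04143181] [-0.0438684   0.14920064  0.06488439]
```

```bash
python3 -m pendant '[[0,0.1,0.5,0,0,0],[0,0.1,1,0,0,0],[0,0.1,1.3,0,0,0],[0,0.1,1.5,0,0,0],[0,0.1,1.7,0,0,0],[0,0.1,1.7,0,0,0]]'; python3 -m pendant '[[0,0,0.1,0,0,0],[0,0,0.2,0,0,0],[0,0,0.3,0,0,0],[0,0,0.3,0,0,0]]'
```

```text
time: 7.5
ee_pos: [521.9, -182.9, 102.6]
orientation: [-2.974, -1.011, 0.0]
force: [-1.2, 1.8, -2.3]
finger_gap: 37.7
grasp_force: 30.0
time: 8.0
ee_pos: [521.6, -183.2, 99.5]
orientation: [-2.974, -1.01, 0.001]
force: [-1.9, 3.6, -3.1]
finger_gap: 37.5
grasp_force: 30.0
```

```bash
python3 -m pendant '[[0,-0.05,0.3,0,0,0],[0,-0.06,0.6,0,0,0],[0,-0.06,0.9,0,0,0],[0,-0.06,1.2,0,0,0],[0,-0.06,1.4,0,0,0],[0,-0.06,1.4,0,0,0]]'; python3 -m pendant '[[0,0,0.2,0,0,0],[0,0,0.4,0,0,0],[0,0,0.6,0,0,0],[0,0,0.7,0,0,0],[0,0,0.7,0,0,0]]'
```

```text
time: 8.75
ee_pos: [521.6, -183.1, 85.4]
orientation: [-2.975, -1.01, 0.001]
force: [-1.6, 2.0, -6.1]
finger_gap: 37.8
grasp_force: 30.0
time: 9.38
ee_pos: [521.7, -183.1, 78.6]
orientation: [-2.975, -1.01, 0.0]
force: [-1.6, 3.2, -3.0]
finger_gap: 37.9
grasp_force: 30.0
```

```bash
python3 -m pendant '[[0,0,0.1,0,0,0],[0,0,0.2,0,0,0],[0,0,0.2,0,0,0]]'; python3 -m pendant '[[0,0,0.1,0,0,0],[0,0,0.1,0,0,0],[0,0,0.1,0,0,0]]'
```

```text
time: 9.75
ee_pos: [521.7, -183.0, 77.7]
orientation: [2.974, 1.01, 0.0]
force: [-4.5, 3.4, 8.1]
finger_gap: 37.4
grasp_force: 30.0
time: 10.12
ee_pos: [521.7, -183.1, 77.7]
orientation: [2.974, 1.01, 0.001]
force: [-6.1, 4.6, 17.5]
finger_gap: 37.8
grasp_force: 30.0
```

Fully seated: it stops at z = 64 + 13.7 mm with 17 N under light pressing. Next I release, rise, and go to the handle.

```bash
python3 -m pendant '[[0,0,-0.25,0,0,0],[0,0,-0.25,0,0,0],[0,0,-0.25,0,0,0],[0,0,-0.25,0,0,0],[0,0,-0.25,0,0,0],[0,0,-3,0,0,0],[0,0,-6,0,0,0],[0,0,-7,0,0,0],[8,0,-7,0,0,0],[8,0,-7,0,0,0],[8,0,-7,0,0,0]]' 7
python3 - <<'E'
from h import *
s=state();p=camera_params("wrist");im=get_image("wrist")[:,:,::-1];cv2.imwrite("pics/w4.png",im);r=R.from_rotvec(s["orientation"]).as_matrix();print(s["ee_pos"],np.degrees(np.arctan2(r[1,0],r[0,0])),s["force"])
hsv=cv2.cvtColor(im,cv2.COLOR_BGR2HSV);H,S,V=cv2.split(hsv)
for st,c,_ in blobs(((H<8)|(H>172))&(S>120)&(V>90),100): print(st,c,onz(p,[c],105)[0])
X=np.array([521.7,-183,0])+80*r[:,0];X[2]=82;print(X,totool(X))
E
```

```text
time: 11.5
ee_pos: [585.4, -133.0, 144.9]
orientation: [-2.973, -1.014, 0.001]
force: [-0.5, -0.7, -0.7]
finger_gap: 70.2
grasp_force: 0.0
[ 585.39436128 -132.97052196  144.86773634] 37.665821766921695 [-0.45160732 -0.68442855 -0.71368415]
[ 261  213   33   48 1234] [276.86871961 237.44003241] [ 585.75652477 -134.56888904  105.        ]
[ 585.02705235 -134.11560581   82.        ] [0.13927825 0.01871344 6.27749973]
```

View pics/w4.png

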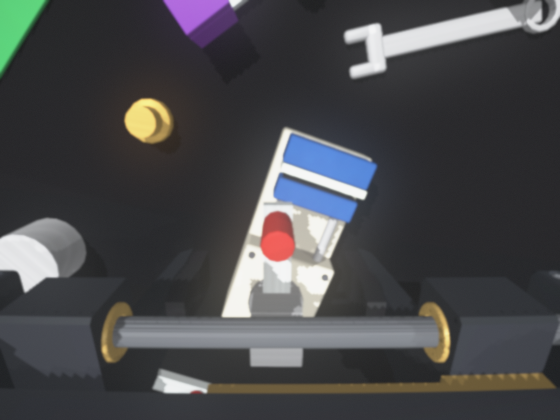

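The handle (277,237) sits under the fingers with the crank seated, and the jaw's gap to the white plate is visible. I descend and grip the handle.

```bash
python3 -m pendant '[[0,0,3,0,0,0],[0,0,6.2,0,0,0],[0,0,6.2,0,0,0],[0,0,6.2,0,0,0]]' && python3 -m pendant '[[0,0,0,0,0,0],[0,0,0,0,0,0],[0,0,0,0,0,0],[0,0,0,0,0,0],[0,0,0,0,0,0]]' 1.5
```

```text
time: 12.05
ee_pos: [584.8, -135.5, 84.4]
orientation: [2.975, 1.008, -0.0]
force: [0.2, -0.1, -0.7]
finger_gap: 70.1
grasp_force: 0.0
time: 12.68
ee_pos: [585.2, -134.4, 83.8]
orientation: [2.975, 1.01, -0.0]
force: [0.7, -0.7, -0.5]
finger_gap: 22.2
grasp_force: 0.2
```

```bash
python3 -m pendant '[[0,0,0,0,0,0],[-0.06,1,0,0,0,0],[-0.25,1.98,0,0,0,0],[-0.56,2.93,0,0,0,0],[-0.98,3.84,0,0,0,0],[-1.51,4.68,0,0,0,0],[-2.15,5.45,0,0,0,0],[-2.87,6.14,0,0,0,0],[-3.68,6.73,0,0,0,0],[-4.55,7.22,0,0,0,0],[-5.48,7.59,0,0,0,0],[-5.48,7.59,0,0,0,0]]'
cat > t.py <<'E'
from h import *
# th: current handle angle about axis vs tool axes, radius, tangential (resisting) force
A=np.array([521.7,-183.0]);s=state();r=R.from_rotvec(s["orientation"]).as_matrix()
d=s["ee_pos"][:2]-A;a=r[:2,0]@d;b=r[:2,1]@d;th=np.arctan2(b,a)
t=-np.sin(th)*r[:2,0]+np.cos(th)*r[:2,1];n=d/np.hypot(*d)
print("th",th.round(3),"rad",np.hypot(*d).round(1),"resist N",(-(s["force"][:2]@t)).round(2),"radial",(s["force"][:2]@n).round(2),"grip",s["grasp_force"],s["finger_gap"])
E
python3 t.py
```

```text
time: 14.18
ee_pos: [586.4, -229.5, 83.5]
orientation: [2.975, 1.008, -0.004]
force: [-3.9, 2.7, 0.3]
finger_gap: 21.0
grasp_force: 30.0
th 1.276 rad 79.7 resist N -0.11 radial -4.74 grip 30.00750917941332 20.98626435711319
```

```bash
echo 'import sys;sys.exit(int(-(s["force"][:2]@t)>4))' >> t.py
python3 -m pendant '[[-0.97,0.22,0,0,0,0],[-1.95,0.35,0,0,0,0],[-2.94,0.36,0,0,0,0],[-3.94,0.24,0,0,0,0],[-4.91,0,0,0,0,0],[-5.83,-0.36,0,0,0,0],[-5.83,-0.36,0,0,0,0]]' | tail -5; python3 t.py
```

```text
ee_pos: [538.5, -260.8, 83.7]
orientation: [-2.975, -1.01, 0.001]
force: [-0.5, 4.2, -1.3]
finger_gap: 21.4
grasp_force: 30.0
th 2.013 rad 79.6 resist N 0.4 radial -4.23 grip 30.00150538980961 21.437342194672468
```

```bash
P="python3 -m pendant"; g(){ tail -n0; python3 t.py; }
$P '[[-0.71,-0.37,0,0,0,0],[-1.37,-0.8,0,0,0,0],[-1.37,-0.8,0,0,0,0]]' >/dev/null && python3 t.py && $P '[[-0.62,-0.5,0,0,0,0],[-1.19,-1.06,0,0,0,0],[-1.19,-1.06,0,0,0,0]]' >/dev/null && python3 t.py && $P '[[-0.51,-0.61,0,0,0,0],[-0.95,-1.27,0,0,0,0],[-0.95,-1.27,0,0,0,0]]' >/dev/null && python3 t.py && $P '[[-0.38,-0.7,0,0,0,0],[-0.68,-1.44,0,0,0,0],[-0.68,-1.44,0,0,0,0]]' >/dev/null && python3 t.py && $P '[[-0.23,-0.76,0,0,0,0],[-0.38,-1.54,0,0,0,0],[-0.38,-1.54,0,0,0,0]]' >/dev/null && python3 t.py && $P '[[-0.07,-0.79,0,0,0,0],[-0.07,-1.59,0,0,0,0],[-0.07,-1.59,0,0,0,0]]' >/dev/null && python3 t.py; python3 -c "from plant import *;print(state()['time'],state()['force'])"
```

```text
th 2.205 rad 79.7 resist N 1.46 radial -5.32 grip 30.000004190951586 21.627379816704718
th 2.362 rad 79.4 resist N 4.71 radial -5.16 grip 30.002642758190632 21.338785463805117
15.8 [ 5.36629705  4.47910625 -3.8525339 ]
```

```bash
python3 -m pendant '[[0,0,0,0,0,0],[0,0,0,0,0,0]]' >/dev/null; python3 t.py; python3 -m pendant '[[0,0,0,0,0,0],[0,0,0,0,0,0]]' >/dev/null; python3 t.py
python3 - <<'E'
from h import *
im=get_image("wrist")[:,:,::-1];cv2.imwrite("pics/w5.png",im)
E
```

```text
th 2.359 rad 79.4 resist N 4.61 radial -5.18 grip 30.001985728740692 20.938951198113806
th 2.36 rad 79.4 resist N 5.34 radial -4.95 grip 30.001993663609028 20.749759064436535
```

View pics/w5.png

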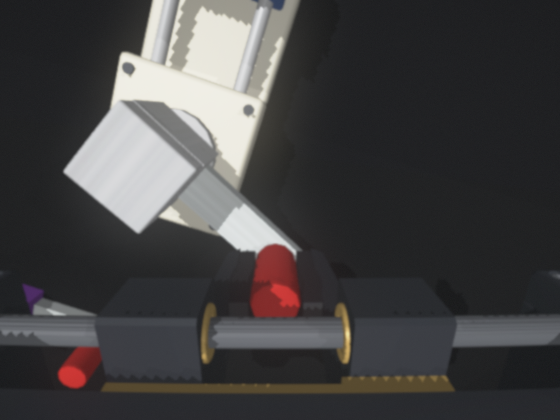

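The view shows the handle gripped at (275,280) and the crank still seated. The jaw is out of frame, so I check that the force grows as stated when turned a little further.

```bash
python3 -m pendant '[[-0.13,-0.15,0,0,0,0],[-0.26,-0.3,0,0,0,0],[-0.26,-0.3,0,0,0,0],[-0.26,-0.3,0,0,0,0]]' >/dev/null; python3 t.py;  python3 -m pendant '[[0,0,0,0,0,0],[0,0,0,0,0,0]]' >/dev/null; python3 t.py
python3 - <<'E'
from h import *
im=get_image("top")[:,:,::-1];a=cv2.imread("pics/top0.png")
o=np.hstack([cv2.resize(i[150:250,300:380],None,fx=5,fy=5,interpolation=2) for i in (a,im)]);cv2.imwrite("pics/jaw.png",o)
E
```

```text
th 2.389 rad 79.5 resist N 7.21 radial -4.33 grip 30.002331398427486 21.481806346525868
th 2.389 rad 79.5 resist N 7.54 radial -4.17 grip 30.002369228750467 20.991978846132287
```

View pics/jaw.png

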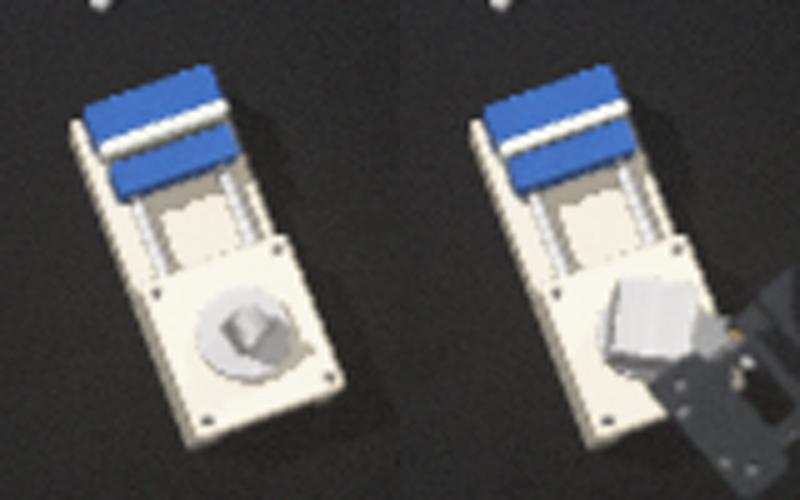

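The jaw has moved up to the plate in the right-hand picture (edge at about (575,190), from (180,200) on the left). The force is growing as on contact, so I go on to about 10 N.

```bash
python3 -m pendant '[[-0.12,-0.15,0,0,0,0],[-0.25,-0.31,0,0,0,0],[-0.25,-0.31,0,0,0,0],[-0.25,-0.31,0,0,0,0]]' >/dev/null; python3 t.py;  python3 -m pendant '[[0,0,0,0,0,0],[0,0,0,0,0,0],[0,0,0,0,0,0],[0,0,0,0,0,0]]' >/dev/null; python3 t.py
```

```text
th 2.424 rad 79.4 resist N 9.37 radial -3.99 grip 30.00353403389454 20.833681105686235
th 2.424 rad 79.4 resist N 8.86 radial -3.63 grip 30.00362293794751 21.011779613454575
```

```bash
python3 -m pendant '[[-0.09,-0.12,0,0,0,0],[-0.09,-0.12,0,0,0,0],[-0.09,-0.12,0,0,0,0],[-0.09,-0.12,0,0,0,0],[-0.09,-0.12,0,0,0,0],[-0.09,-0.12,0,0,0,0]]' >/dev/null; python3 t.py; python3 -m pendant '[[0.3,0.3,0,0,0,0],[0.6,0.65,0,0,0,0],[0.9,1,0,0,0,0],[1.17,1.3,0,0,0,0],[1.17,1.3,0,0,0,0]]' >/dev/null; python3 t.py; python3 -m pendant '[[0,0,0,0,0,0],[0,0,0,0,0,0],[0,0,0,0,0,0],[0,0,0,0,0,0],[0,0,-3,0,0,0],[0,0,-6.5,0,0,0],[0,0,-6.5,0,0,0],[0,0,-6.5,0,0,0]]' 6; python3 t.py
python3 - <<'E'
from h import *
p=camera_params("wrist");im=get_image("wrist")[:,:,::-1];cv2.imwrite("pics/w6.png",im);import pickle;pickle.dump(p,open("w6.pkl","wb"))
hsv=cv2.cvtColor(im,cv2.COLOR_BGR2HSV);H,S,V=cv2.split(hsv)
for st,c,_ in blobs(((H<8)|(H>172))&(S>120)&(V>90),100): print(st,c,onz(p,[c],108)[0])
E
```

```text
th 2.436 rad 79.5 resist N 10.56 radial -3.35 grip 30.003659818321466 20.939453291128203
th 2.281 rad 79.6 resist N 1.77 radial -4.77 grip 29.999946802854538 21.01464692761333
time: 20.52
ee_pos: [515.3, -262.5, 148.3]
orientation: [-2.975, -1.01, 0.001]
force: [0.5, -0.1, 0.2]
finger_gap: 60.2
grasp_force: 0.0
th 2.306 rad 79.8 resist N 0.48 radial 0.06 grip 0.0 60.24337254146987
[ 263  203   36   49 1374] [279.95705968 228.03347889] [ 521.95334298 -261.82898828  108.        ]
```

The force reached 10.6 N and was held, and the crank has now been let go. I go over the hub with the tool turned half-opposite to the crank arm.

```bash
python3 -m pendant '[[5.4,-5.9,0,0,0,-0.915],[5.4,-5.9,0,0,0,-0.915],[5.4,-5.9,0,0,0,-0.915],[5.4,-5.9,0,0,0,-0.915],[5.4,-5.9,0,0,0,-0.915],[5.4,-5.9,0,0,0,-0.915],[5.4,-5.9,0,0,0,-0.915]]' 7
python3 - <<'E'
from h import *
s=state();p=camera_params("wrist");im=get_image("wrist")[:,:,::-1];cv2.imwrite("pics/w7.png",im);import pickle;pickle.dump(p,open("w7.pkl","wb"));print(s["ee_pos"],s["q"][6])
u=proj(p,[[521.7,-183,112]])[0];x,y=(u-[70,60]).astype(int);print(x,y)
c=cv2.resize(im[y:y+120,x:x+140],None,fx=5,fy=5,interpolation=2);cv2.imwrite("pics/w7c.png",c)
E
```

```text
time: 21.45
ee_pos: [522.4, -182.7, 148.1]
orientation: [-2.225, -2.217, 0.001]
force: [0.3, -0.0, 0.3]
finger_gap: 70.1
grasp_force: 0.0
[ 522.35018459 -182.71466101  148.06837978] -0.30130508489225044
203 178
```

View pics/w7c.png

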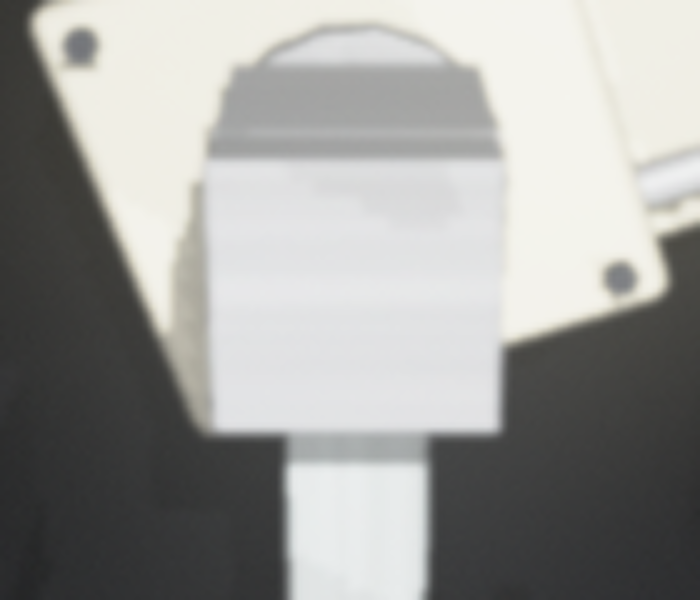

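The hub's top face, crop (208,158), (500,157), (500,432), (210,433), lines up with the tool to well under a degree.

```bash
python3 - <<'E'
from h import *;import pickle
p=pickle.load(open("w7.pkl","rb"))
f=lambda L:np.array(L,float)/5+[203,178]-0.4
q=onz(p,f([[208,158],[500,157],[500,432],[210,433]]),112);c=q.mean(0);print(c)
for i in range(4):
  d=q[(i+1)%4]-q[i];print(np.linalg.norm(d),(np.degrees(np.arctan2(d[1],d[0]))+45)%90-45)
x=R.from_rotvec(state()["orientation"]).as_matrix()[:,0];print("tool yaw",np.degrees(np.arctan2(x[1],x[0])))
c[2]=78;print(totool(c))
E
```

```text
[ 521.39288461 -182.12415504  112.        ]
36.09924123022829 -0.03871333762734963
37.959911705502996 1.3419128486013392
38.0587947833362 -0.029351547977398695
37.96949170909887 -1.6157242497104676
tool yaw 89.8216671142544
[ 0.06137847 -0.10308193  7.0277084 ]
```

```bash
python3 -m pendant '[[0,-0.08,3,0,0,0],[0,-0.08,6,0,0,0],[0,-0.08,7,0,0,0],[0,-0.08,7,0,0,0],[0,-0.08,7,0,0,0]]' && python3 -m pendant '[[0,0,0,0,0,0],[0,0,0,0,0,0],[0,0,0,0,0,0],[0,0,0,0,0,0],[0,0,0,0,0,0]]' 3 && python3 -m pendant '[[0,0,-0.2,0,0,0],[0,0,-0.4,0,0,0],[0,0,-0.6,0,0,0],[0,0,-0.8,0,0,0]]'; python3 -c "from plant import *;print(state()['torque'])"
```

```text
time: 22.12
ee_pos: [522.7, -182.8, 79.7]
orientation: [2.222, 2.219, 0.002]
force: [-0.5, -0.2, 0.1]
finger_gap: 70.0
grasp_force: 0.0
time: 22.75
ee_pos: [521.5, -182.9, 78.9]
orientation: [-2.222, -2.22, 0.001]
force: [-1.5, 0.2, 4.4]
finger_gap: 37.7
grasp_force: 30.0
time: 23.25
ee_pos: [521.5, -182.9, 86.6]
orientation: [-2.222, -2.22, 0.001]
force: [-1.2, -0.5, -5.8]
finger_gap: 37.8
grasp_force: 30.0
[-0.10349358  0.15613578  0.02876527]
```

```bash
python3 -m pendant '[[0,0,-1,0,0,0],[0,0,-2,0,0,0],[0,0,-3,0,0,0],[0,0,-5,0,0,0],[0,0,-7,0,0,0],[0,0,-7,0,0,0]]'; python3 - <<'E'
from h import *
print(totool([472,207,155]))
E
```

```text
time: 24.0
ee_pos: [523.6, -182.7, 158.7]
orientation: [2.22, 2.218, 0.005]
force: [0.1, 0.0, -2.6]
finger_gap: 38.1
grasp_force: 30.0
[38.9684853  -5.20203148  0.3216024 ]
```

```bash
python3 -m pendant '[[39,-5.2,0,0,0,-1.57],[39,-5.2,0,0,0,-1.57],[39,-5.2,0,0,0,-1.57],[39,-5.2,0,0,0,-1.57],[39,-5.2,0,0,0,-1.57],[39,-5.2,0,0,0,-1.57],[39,-5.2,0,0,0,-1.57],[39,-5.2,0,0,0,-1.57],[39,-5.2,0,0,0,-1.57],[39,-5.2,0,0,0,-1.57],[39,-5.2,0,0,0,-1.57],[39,-5.2,0,0,0,-1.57]]'; python3 - <<'E'
from h import *
s=state();print(s["ee_pos"],R.from_rotvec(s["orientation"]).as_matrix().round(3),totool([472,207,20]))
im=get_image("top")[:,:,::-1];cv2.imwrite("pics/t8.png",im)
p=camera_params("top");hsv=cv2.cvtColor(im,cv2.COLOR_BGR2HSV);H,S,V=cv2.split(hsv)
g=((H>45)&(H<80)&(S>120)&(V>60)).astype(np.uint8);c=np.vstack([k for k in cv2.findContours(g,0,2)[0] if cv2.contourArea(k)>100])
print("mat",onz(p,cv2.convexHull(c).reshape(-1,2),4)[:,:2].round(0).tolist())
E
```

```text
time: 25.5
ee_pos: [470.3, 207.2, 156.7]
orientation: [0.004, 3.141, -0.0]
force: [-0.1, 0.4, -3.2]
finger_gap: 37.5
grasp_force: 30.0
[470.34766728 207.2300011  156.68561634] [[-1.     0.002  0.   ]
 [ 0.002  1.    -0.   ]
 [-0.    -0.    -1.   ]] [-0.16313688 -0.020327   13.66859105]
mat [[465.0, 233.0], [459.0, 196.0], [456.0, 188.0], [429.0, 145.0], [423.0, 140.0], [418.0, 140.0], [397.0, 143.0], [395.0, 145.0], [395.0, 166.0], [398.0, 198.0], [408.0, 290.0], [411.0, 292.0], [416.0, 292.0], [437.0, 290.0], [455.0, 288.0], [463.0, 285.0], [465.0, 275.0]]
```

Now lower to about 2 mm above contact, then settle gently.

```bash
python3 -m pendant '[[0,0,6,0,0,0],[0,0,11,0,0,0],[0,0,13,0,0,0],[0,0,13.4,0,0,0],[0,0,13.4,0,0,0]]'; python3 -m pendant '[[0,0,0.1,0,0,0],[0,0,0.2,0,0,0],[0,0,0.3,0,0,0],[0,0,0.3,0,0,0]]'
```

```text
time: 26.18
ee_pos: [470.7, 207.8, 23.3]
orientation: [0.003, 3.141, 0.001]
force: [0.6, -0.2, -3.7]
finger_gap: 37.5
grasp_force: 30.0
time: 26.68
ee_pos: [470.4, 207.2, 19.8]
orientation: [0.003, 3.141, -0.0]
force: [0.3, 0.1, -2.6]
finger_gap: 37.7
grasp_force: 30.0
```

```bash
python3 -m pendant '[[0,0,0.1,0,0,0],[0,0,0.1,0,0,0],[0,0,0.15,0,0,0],[0,0,0.15,0,0,0]]'
```

```text
time: 27.18
ee_pos: [470.4, 207.3, 18.9]
orientation: [0.003, 3.141, -0.0]
force: [-1.0, -0.9, 5.2]
finger_gap: 37.8
grasp_force: 30.0
```

Touching down with a light load. I release, rise, move aside and check from above numerically.

```bash
python3 -m pendant '[[0,0,0,0,0,0],[0,0,0,0,0,0],[0,0,0,0,0,0],[0,0,0,0,0,0],[0,0,-4,0,0,0],[0,0,-10,0,0,0],[0,0,-15,0,0,0],[0,-20,-17,0,0,0],[0,-20,-17,0,0,0],[0,-20,-17,0,0,0],[0,-20,-17,0,0,0],[0,-20,-17,0,0,0]]' 8
python3 - <<'E'
from h import *
im=np.ascontiguousarray(get_image("top")[:,:,::-1]);cv2.imwrite("pics/t9.png",im);p=camera_params("top");i0=cv2.imread("pics/top0.png")
def M(im):
    H,S,V=cv2.split(cv2.cvtColor(im,cv2.COLOR_BGR2HSV));return dict(green=(H>45)&(H<80)&(S>120)&(V>60),red=((H<8)|(H>172))&(S>150)&(V>90),blue=(H>100)&(H<120)&(S>130)&(V>60),purple=(H>125)&(H<155)&(S>100)&(V>50),brass=(H>12)&(H<30)&(S>120)&(V>120),white=(S<50)&(V>150))
a,b=M(i0),M(im)
for k in a:
    for z,m in (("old",a),("new",b)):
        print(k,z,[(c.round(1).tolist(),int(st[4])) for st,c,_ in blobs(m[k],40) if st[4]<5000])
H=b["red"]
for st,c,_ in blobs(b["red"],40): print("red",onz(p,[c],59)[0].round(1))
w=(M(im)["white"]);
for st,c,_ in blobs(w[195:265,170:235],60): print("hub/arm",c+[170,195],onz(p,[c+[170,195]],52)[0].round(1),st)
E
```

```text
time: 28.68
ee_pos: [470.0, 7.0, 188.3]
orientation: [0.006, 3.141, 0.001]
force: [0.4, 0.4, 0.1]
finger_gap: 79.9
grasp_force: 0.0
green old [([201.0, 226.7], 4154)]
green new [([199.7, 227.0], 4005)]
red old [([220.0, 109.9], 320), ([281.7, 134.0], 83), ([190.8, 211.6], 68), ([361.6, 291.3], 68), ([203.8, 323.9], 73)]
red new [([220.0, 109.9], 319), ([281.7, 134.0], 83), ([196.6, 210.0], 65), ([203.7, 324.0], 70)]
blue old [([304.7, 80.4], 2360), ([330.0, 170.0], 202), ([334.3, 181.8], 180)]
blue new [([304.8, 80.4], 2357), ([330.0, 170.0], 202), ([333.9, 180.7], 182)]
purple old [([272.5, 163.2], 283), ([330.5, 301.3], 286), ([178.1, 305.8], 322)]
purple new [([272.4, 163.1], 278), ([330.4, 301.3], 282), ([178.1, 305.8], 324)]
brass old [([277.1, 201.7], 154), ([446.1, 235.3], 295)]
brass new [([445.9, 234.7], 278)]
white old [([285.1, 79.9], 292), ([303.6, 80.7], 287), ([321.8, 81.5], 288), ([352.8, 102.4], 42), ([329.1, 129.4], 325), ([223.5, 146.4], 60), ([278.5, 147.4], 130), ([15.4, 184.7], 2502), ([116.5, 176.8], 366), ([342.5, 207.3], 1694), ([194.7, 235.0], 363), ([100.6, 243.0], 374), ([271.5, 266.0], 492), ([347.6, 294.7], 167), ([195.0, 315.1], 164)]
white new [([285.1, 80.0], 293), ([303.5, 80.7], 288), ([321.8, 81.5], 287), ([352.8, 102.4], 42), ([329.1, 129.3], 326), ([223.5, 146.4], 60), ([278.5, 147.4], 130), ([15.4, 184.7], 2501), ([116.5, 176.6], 374), ([339.4, 194.6], 891), ([196.6, 233.6], 352), ([100.6, 243.0], 374), ([271.5, 266.0], 492), ([344.1, 296.3], 97), ([194.9, 314.9], 158)]
red [812.7 146.   59. ]
red [742.8 -15.7  59. ]
red [545.8 205.6  59. ]
red [261.4 185.   59. ]
hub/arm [196.62784091 233.57386364] [486.1 206.3  52. ] [ 19  19  14  35 352]
```

The crank lies flat on the mat: hub at about (470,207), handle at about (546,206) mm. The jaw stays shut on the plate. Everything visible kept its pixels; the arm hides only the holder and part of one purple look-alike, neither of which was approached.

```bash
python3 -c "from plant import *;print(hand_in())"
```

```text
the job is handed in; nothing more can be done
None
```

I fitted the crank fully home, tightened the clamp by the handle to about 10.5 N, lifted the crank off and laid it flat on the green mat, then handed in at about 29 s of the 72 s; the hand-in returned no verdict.

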